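Slide the workpiece carrier between the guide posts to the stop

TASK

Push the workpiece carrier, with its bushing standing in it, along the plate and nose first through the narrow gap between the two guide posts, until its nose lies flat against the stop bar behind them; then take the hand away. Push only the carrier, keeping it flat on the plate: do not lift it and do not touch the bushing. Leave the spare bushing, the screwdriver and the jar where they are.

Things in the scene. Friction and masses are not known exactly. Their poses are not given: they have to be found in the camera images.
- station: Fixed station on the flat plate (z = 0), place and yaw vary. Origin on the plate midway between two round steel guide posts: 24 mm diameter, 40 mm high, axes at x = -61 and +61 mm, y = 0; free gap 98 mm. Outside each post a dark clamp block out to |x| = 98 mm, |y| < 15 mm, 14 mm high. The carrier travels along the station's +y and slides on the plate all the way.
- stop (a point): Centre of the near face (towards the posts) of the station's dark stop bar, 125 mm past the line of the posts (station y = +125 mm), 12 mm up. The bar is fixed: 110 mm long along station x, 20 mm thick, 24 mm high. Axes as the station's.
- carrier: Loose grey plastic block with the bushing in it: 90 mm wide (x), 100 mm long (y), 24 mm high, about 0.25 kg, too wide to grip. Origin at the centre of its underside, +y to its nose. Starts before the posts (station y -0.19 to -0.15 m), up to 45 mm off the station's centre line, up to 0.3 rad askew. Stays where it is left; against the stop its origin is at station y = 75 mm.
- nose (a point): Centre of the carrier's flat front face (carrier y = +50 mm, 12 mm up). The face is 66 mm wide, with a 12 mm 45-degree bevel at each corner. Axes as the carrier's.
- rear (a point): Centre of the carrier's flat rear face (carrier y = -50 mm, 12 mm up), 90 mm wide with square corners. The side faces, x = -45 and +45 mm, are flat too. Axes as the carrier's.
- bushing: Steel bushing, 30 mm diameter, 34 mm high, stepped to 24 mm diameter for its top 6 mm, 0.12 kg, standing loose in the round recess (6 mm deep, about 31 mm wide) at the carrier's centre; its top is 52 mm above the plate. Origin at the centre of its underside, z up. It rides along; not to be touched.
- spare_bushing: Bystander: the same kind of bushing standing on the plate outside the guide post on the station's +x side. Origin at the centre of its underside.
- screwdriver: Bystander: screwdriver with black handle, about 180 mm long along its own x, handle to -x, lying roughly parallel to the travel on the station's -x side. Origin near the middle of its length, at its underside.
- jar: Bystander: closed jar with black cap, 56 mm diameter, 70 mm high, standing beyond the stop bar. Origin at the centre of its underside.

How it is judged:
By the outcome, as a careful person would: the job done as asked, in the order asked, and still so for the second after the job is handed in, with the robot touching nothing.
It also fails if it takes over 72 s, if anything falls off the work surface, if the arm or the gripper's body presses on something with over 40 N, if the wrist force passes 120 N, or if a joint passes its speed limit or range.

ROBOT

A 7-joint arm with a two-finger parallel gripper is mounted at the origin on the work surface. World frame = base frame: x ahead of the robot, y to its left, z up, the work surface at z = 0. Lengths are in m, angles in rad, forces in N, time in s.
With the tool pointing down it reaches from about 0.425 to 0.925 m from the base axis. Payload 6.8 kg.
Tool frame: the origin (TCP) lies on the centre line of the jaws, within the pads' length; the fingertips stand bot.finger_overhang ahead of it and the grasp point (between the pads) lies 3 mm ahead of it (bot.finger_overhang is the distance from the TCP to the fingertips, in m); z points along the fingers, y is the direction in which the jaws open and shut (so a half turn about z gives the same grasp; the last joint's range is limited). The gripper opens to 85 mm and grips with 20 to 120 N. Pads are 22 mm wide; open, the fingers measure 114 mm over their backs; the gripper's body (76 mm by 85 mm) begins 54 mm behind the grasp point. The pads swing forward as they close: fully open they stand 13 mm farther back than shut.
Start: joints at [1.23, 0.477, 0.022, 1.555, -0.011, 1.109, -0.083], TCP at [0.156, -0.657, 0.253] pointing down, gripper open.
Joint ranges: [-2.96, 2.96], [-0.34, 2.1], [-1.41, 1.46], [0.24, 2.44], [-1.37, 4.51], [0.17, 1.92], [-2.96, 2.96]. Speed limits (rad/s): [2.39, 2.39, 3.14, 3.14, 3.14, 3.14, 3.14].

INTERFACE

Orientations are given as a unit quaternion [w, x, y, z].
In Python, from station import bot gives the robot as it stands.
- The arm moves only by the tool drive_tool, never from a script. Its argument "increments" is text: rows parted by semicolons, each of 4 numbers parted by spaces: the shift along the world's x, y, z in m, then the turn about the world's z in rad. In form: tx ty tz spin; .... A call has 1 to 12 rows; each row shifts and turns the commanded pose from where the row before left it; what a row does not reach is not made up. A row lasts 1/12 s, in which the tool goes at most 41.7 mm and 7.16 degrees, less where a joint would pass 70% of its speed; a pose out of reach is approached as far as the arm can. A call is refused whole if a number of a shift passes 0.0417 or a number of a turn 0.125, either way. A call with a gripper value outside its range is refused whole. "grip" is the opening, from 0 (shut) to 1 (fully open), set as the call begins (left out, the last holds). The fingers move at their own pace and stop on an object; "squeeze" is the grip in N (left out, the last holds). Time passes only in rows, so rows that do not move let the fingers close. It gives the time, the measured TCP pose, the force and the opening at its end, in the units of the state.
- bot.get_obs(): the state, without advancing time (a new reading comes with each control period).
- bot.read_camera(name): name is "scene" or "top"; returns the picture (420x560x3 uint8, red, green, blue); there is no depth.
- bot.calibration(name): a dict with "fx", "fy", "cx", "cy" (pixels), "camera_from_world" (4x4, takes a point from world to camera coordinates). Camera axes: x right, y down, z forward; pixel columns grow to the right and rows downward; lengths in m; the calibration is good to about 2 mm. A picture is of the moment at which its call begins. calibration takes no time and is no camera call.
- bot.hand_in(): hands the job in, once; it reports no verdict.
The state is a dict: "t": time; "q": joint angles; "joint_vel": joint speeds; "joint_torque": joint torques, N m; "eef_pos": TCP position; "tool_rot": TCP orientation; "contact_force": force on the tool from outside, world axes, zero at the start; "torque": the same for the moment, N m; "gripper_width": opening from 0.0 (shut) to 1.0 (fully open).
Only numpy, scipy, OpenCV 4.12 (cv2) and the standard library are available. Lean on these libraries where they do the work, as an engineer would, in place of code of your own. Each camera call takes 0.05 s, during which the arm holds its last target.

## Working session

There is one attempt and no reset: what is moved stays moved. The work goes in short steps, Python scripts to look and compute and a tool call to move; the robot and the scene stay as the last step left them, time stands still between calls to the robot, and variables do not carry over. Pictures are saved under pics/ and viewed, and the job is handed in when it is done.

Besides the shell and the picture viewer there is one more tool, called after "Call:" as name(argument=value, ...), one argument or row to a line, values as JSON. drive_tool: Moves the arm, as the interface text tells. Its arguments: {"type":"object","properties":{"increments":{"type":"string"},"grip":{"type":"number"},"squeeze":{"type":"number"}},"required":["increments"]}

```bash
ls; mkdir -p pics; python3 - <<'E'
from station import bot
import cv2
for n in ("scene","top"):
    im=bot.read_camera(n); cv2.imwrite(f"pics/{n}0.png",im[:,:,::-1])
    print(n,bot.calibration(n))
print(bot.get_obs(),bot.finger_overhang)
E
```

```text
pics
scene {'fx': 474.96166339740887, 'fy': 474.96166339740887, 'cx': 267.4097075696895, 'cy': 205.99848553405883, 'camera_from_world': array([[ 0.90352916,  0.42834033, -0.01263402, -0.60475238],
       [ 0.36410293, -0.78290788, -0.50446437, -0.09514324],
       [-0.22597371,  0.45119819, -0.86334007,  0.95194553],
       [ 0.        ,  0.        ,  0.        ,  1.        ]])}
top {'fx': 442.9170580927202, 'fy': 442.9170580927202, 'cx': 276.84678531298385, 'cy': 206.4482361599369, 'camera_from_world': array([[ 0.02607692, -0.99951236,  0.0171764 ,  0.08236682],
       [-0.99872506, -0.02679161, -0.04278385,  0.59601321],
       [ 0.04322317, -0.01603883, -0.99893669,  0.74739389],
       [ 0.        ,  0.        ,  0.        ,  1.        ]])}
{'t': 0.1, 'q': array([ 1.22989722,  0.47772423,  0.02235495,  1.55634245, -0.01147638,
        1.10930181, -0.08310383]), 'joint_vel': array([-0.00095165, -0.00355257,  0.00080214, -0.00260995, -0.00038499,
       -0.00048346, -0.00042071]), 'joint_torque': array([ 5.41681584e-03, -5.97759533e+01,  1.61412813e+00, -2.81952453e+01,
        1.27627634e-02,  5.04481955e-03,  3.58564080e-05]), 'eef_pos': array([ 0.15558847, -0.65631618,  0.25242288]), 'tool_rot': array([-8.06402780e-04,  9.93231957e-01,  1.16144745e-01, -1.68098713e-04]), 'contact_force': array([ 0.48878278, -0.26535145,  0.6201985 ]), 'torque': array([-0.04617051, -0.04900814,  0.04296288]), 'gripper_width': 1.0017001975870743} 0.022
```

View pics/scene0.png

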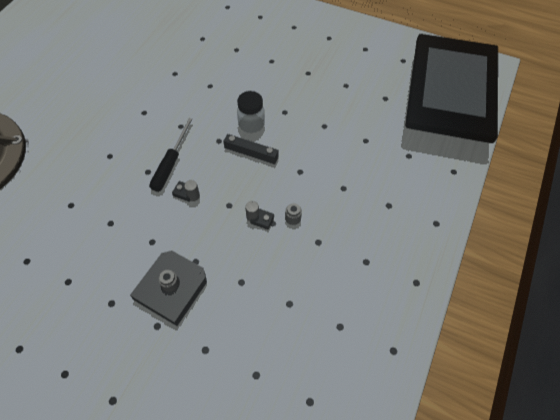

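View pics/top0.png

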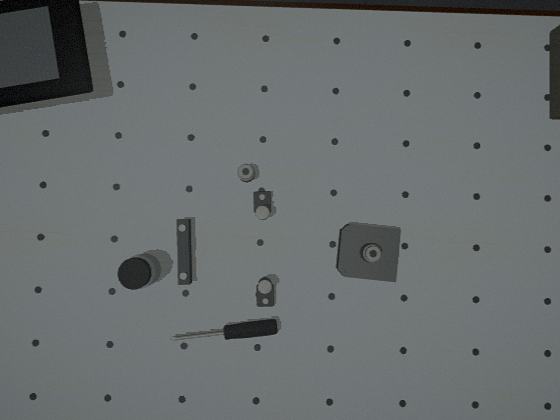

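The top view shows the carrier at about (370,252) with its nose to the left. The posts are near (263,212) and (264,286), the bar near (185,250), and the spare bushing at (247,172). I'll enlarge it to read corners.

```bash
cat > h.py <<'E'
from station import bot
import cv2, numpy as np
def px2w(n,u,v,z):
    c=bot.calibration(n);T=c["camera_from_world"]
    d=T[:3,:3].T@np.array([(u-c["cx"])/c["fx"],(v-c["cy"])/c["fy"],1]); o=-T[:3,:3].T@T[:3,3]
    return o+d*(z-o[2])/d[2]
def w2px(n,P):
    c=bot.calibration(n);T=c["camera_from_world"]
    p=np.atleast_2d(P)@T[:3,:3].T+T[:3,3]
    return np.c_[p[:,0]/p[:,2]*c["fx"]+c["cx"],p[:,1]/p[:,2]*c["fy"]+c["cy"]]
def crop(im,u0,v0,w,h,s,f):
    c=cv2.resize(im[v0:v0+h,u0:u0+w,::-1],None,fx=s,fy=s,interpolation=cv2.INTER_CUBIC)
    c=cv2.convertScaleAbs(c,alpha=1.4,beta=10)
    for u in range(u0-u0%10+10,u0+w,10):
        cv2.putText(c,str(u),((u-u0)*s,8),0,.3,(0,0,255)); cv2.line(c,((u-u0)*s,10),((u-u0)*s,16),(0,0,255))
    for v in range(v0-v0%10+10,v0+h,10):
        cv2.putText(c,str(v),(0,(v-v0)*s),0,.3,(0,0,255)); cv2.line(c,(20,(v-v0)*s),(26,(v-v0)*s),(0,0,255))
    cv2.imwrite(f,c)
E
python3 - <<'E'
import cv2
from h import *
im=cv2.imread("pics/top0.png")[:,:,::-1]
crop(im,325,210,90,80,7,"pics/c1.png")
crop(im,170,180,120,135,4,"pics/c2.png")
E
```

```text
(no output)
```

View pics/c1.png

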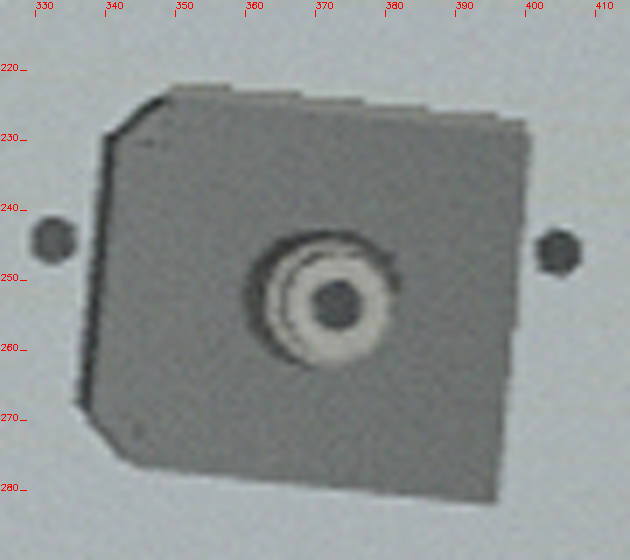

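View pics/c2.png

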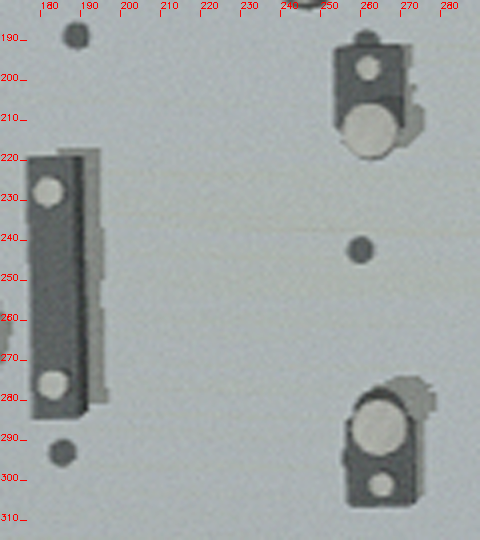

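```bash
cat >> h.py <<'E'
from scipy.optimize import least_squares
def fitpose(loc,px,x0,n="top"):
    loc=np.array(loc);px=np.array(px)
    def W(p):
        c,s=np.cos(p[2]),np.sin(p[2]); return np.c_[p[0]+c*loc[:,0]-s*loc[:,1],p[1]+s*loc[:,0]+c*loc[:,1],loc[:,2]]
    r=least_squares(lambda p:(w2px(n,W(p))-px).ravel(),x0)
    return r.x,r.fun.reshape(-1,2)
CT=[(-.045,-.05,.024),(.045,-.05,.024),(-.033,.05,.024),(-.045,.038,.024),(.033,.05,.024),(.045,.038,.024)]
ST=[(.061,0,.04),(-.061,0,.04),(.055,.125,.024),(-.055,.125,.024),(.055,.145,.024),(-.055,.145,.024)]
E
python3 - <<'E'
from h import *
p,r=fitpose(CT,[(395.9,281.9),(400.3,227.7),(338.1,267.9),(344.3,276.6),(341,229.7),(349,224.3)],[.55,-.1,0]);print("carrier",p,r.round(1).tolist())
s,r=fitpose(ST,[(262.3,212.5),(264.8,286.8),(189,219),(190.5,284),(177,219.2),(178,284.4)],[.55,.1,0]);print("station",s,r.round(1).tolist())
c,S=np.cos(s[2]),np.sin(s[2]);d=p[:2]-s[:2];print("carrier in station",c*d[0]+S*d[1],-S*d[0]+c*d[1],p[2]-s[2])
print("bush",px2w("top",373,253,.052))
print("spare",px2w("top",247,171.5,.034))
E
```

```text
carrier [ 0.52043211 -0.05893186 -0.06805414] [[0.2, -0.4], [0.2, 0.5], [-0.4, 0.9], [-0.1, 0.0], [0.2, -0.0], [-0.2, -1.0]]
station [0.52102908 0.11791761 0.05683341] [[0.5, -0.1], [0.2, 0.0], [-0.3, -0.5], [-0.3, 0.4], [-0.3, -0.3], [0.1, 0.4]]
carrier in station -0.01064155576383379 -0.17653002203406226 -0.12488754374767397
bush [ 0.52048181 -0.05926216  0.052     ]
spare [0.64969346 0.14977214 0.034     ]
```

Fits hold to about 1 px. In the station frame the carrier sits at x = -10.6 mm, y = -176.5 mm, yaw -0.125, so it already heads towards the centre line. The plan is to half-close the jaws, lay them across the rear face and push with both fingers. First I move behind the carrier at height.

Call:
drive_tool(
  increments=".015 .021 0 .053;.015 .021 0 .053;.015 .021 0 .053;.015 .021 0 .053;.015 .021 0 .053;.015 .021 0 .053;.015 .021 0 .053;.015 .021 0 .053;.015 .021 0 .053;.015 .021 0 .053;.015 .021 0 .053;.015 .021 0 .053",
  grip=0.5,
)

```text
t: 1.1
eef_pos: [0.3367, -0.403, 0.2532]
tool_rot: [-0.0, 0.906, 0.423, -0.0]
contact_force: [1.2, -0.1, -0.2]
gripper_width: 0.496
```

Call:
drive_tool(
  increments=".015 .021 0 .053;.015 .021 0 .053;.015 .021 0 .053;.015 .021 0 .053;.015 .021 0 .053;.015 .021 0 .053;.015 .021 0 .053;.015 .021 0 .053;.015 .021 0 .053;.015 .021 0 .053;.014 .019 0 .053;.013 .018 0 .053",
)

```text
t: 2.1
eef_pos: [0.5134, -0.1556, 0.2533]
tool_rot: [-0.0, 0.728, 0.685, 0.0]
contact_force: [-0.6, -0.5, -0.1]
gripper_width: 0.499
```

Call:
drive_tool(
  increments="0 0 0 0;0 0 0 0;0 0 0 0",
)

```text
t: 2.35
eef_pos: [0.5123, -0.158, 0.253]
tool_rot: [-0.0, 0.73, 0.683, -0.0]
contact_force: [-0.3, 0.3, -0.3]
gripper_width: 0.504
```

Call:
drive_tool(
  increments=".0014 0 -.028 0;0 0 -.028 0;0 0 -.028 0;0 0 -.028 0;0 0 -.028 0;0 0 -.028 0;0 0 -.026 0;0 0 -.015 0;0 0 -.010 0;0 0 -.005 0;0 0 0 0;0 0 0 0",
)

```text
t: 3.35
eef_pos: [0.5145, -0.1583, 0.03]
tool_rot: [0.0, 0.73, 0.683, 0.0]
contact_force: [0.3, -0.2, 0.8]
gripper_width: 0.498
```

```bash
python3 - <<'E'
from h import *
im=bot.read_camera("scene");crop(im,100,220,160,130,5,"pics/s1.png")
im=bot.read_camera("top");crop(im,325,180,130,120,5,"pics/t1.png")
o=bot.get_obs();print(o["eef_pos"],o["contact_force"])
E
```

```text
[ 0.51492566 -0.15819506  0.03044843] [ 0.119896   -0.23077358  0.33885964]
```

View pics/s1.png

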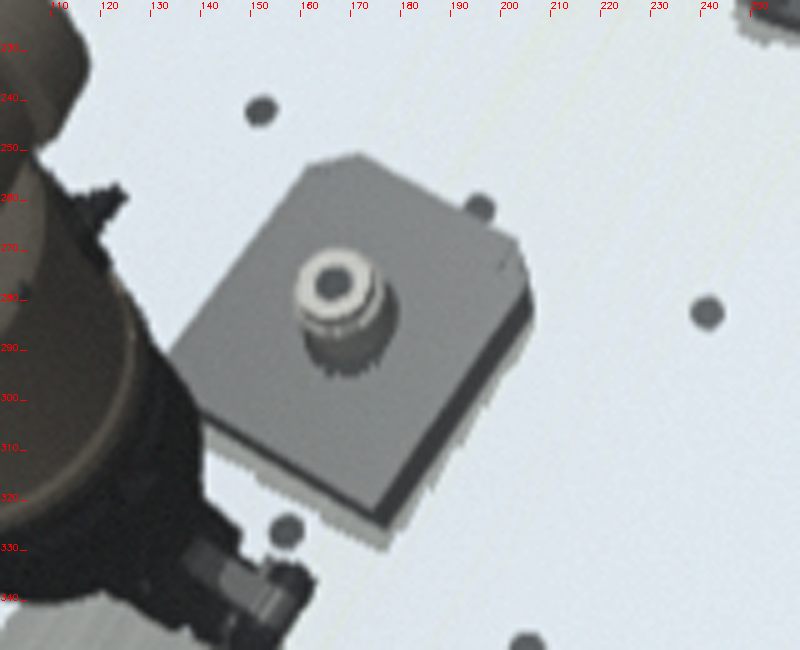

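View pics/t1.png

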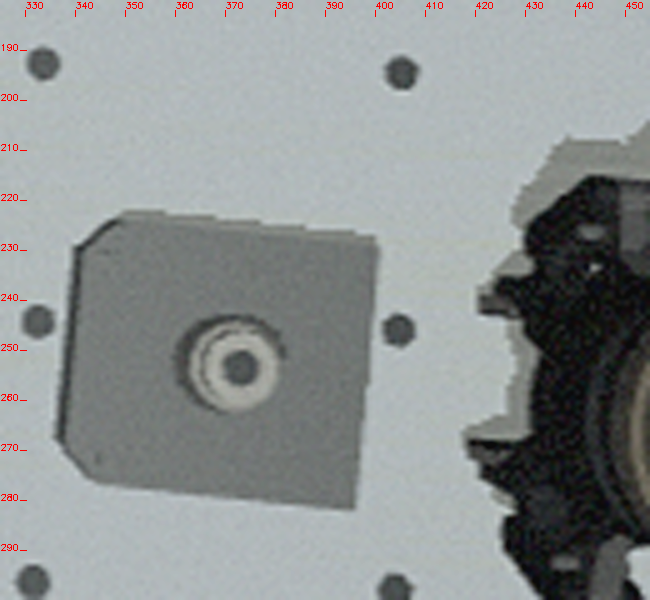

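The fingers are down (tips near (420,240) and (418,268)), centred on the rear face with about 35 mm of gap. I close up gently.

Call:
drive_tool(
  increments=".0003 .004 0 0;.0003 .004 0 0;.0003 .004 0 0;.0003 .004 0 0;.0003 .004 0 0;.0003 .004 0 0;.0003 .004 0 0;.0002 .003 0 0;.0002 .003 0 0;.0001 .0015 0 0;.0001 .0015 0 0;.0001 .0015 0 0",
)

```text
t: 4.45
eef_pos: [0.517, -0.1197, 0.0293]
tool_rot: [0.0, 0.73, 0.683, -0.0]
contact_force: [0.2, -3.1, -0.8]
gripper_width: 0.501
```

Call:
drive_tool(
  increments=".0001 .0015 0 0;.0001 .0015 0 0;.0001 .0015 0 0;.0001 .0015 0 0",
)

```text
t: 4.78
eef_pos: [0.5172, -0.1138, 0.0293]
tool_rot: [0.0, 0.73, 0.683, -0.0]
contact_force: [-0.6, -4.2, 0.9]
gripper_width: 0.503
```

```bash
python3 - <<'E'
from h import *
im=bot.read_camera("top");crop(im,315,210,100,85,7,"pics/t2.png")
E
```

```text
(no output)
```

View pics/t2.png

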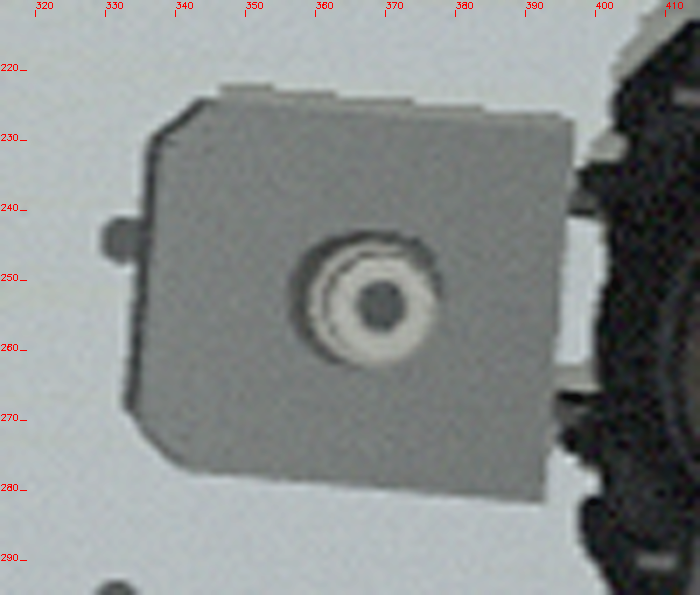

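Both fingers are on the rear face and the carrier has moved about 6 mm without turning. Next, the straight leg along its heading.

Call:
drive_tool(
  increments=".00027 .004 0 0;.00027 .004 0 0;.00027 .004 0 0;.00027 .004 0 0;.00027 .004 0 0;.00027 .004 0 0;.00027 .004 0 0;.00027 .004 0 0;.00027 .004 0 0;.00027 .004 0 0;.0002 .003 0 0;.0001 .001 0 0",
)

```text
t: 5.83
eef_pos: [0.5204, -0.0684, 0.0293]
tool_rot: [-0.0, 0.73, 0.684, 0.0]
contact_force: [0.1, -2.4, -0.1]
gripper_width: 0.497
```

```bash
python3 - <<'E'
from h import *
im=bot.read_camera("top");crop(im,290,205,100,85,7,"pics/t3.png")
print(bot.get_obs()["eef_pos"])
E
```

```text
[ 0.52037229 -0.06839285  0.0293002 ]
```

View pics/t3.png

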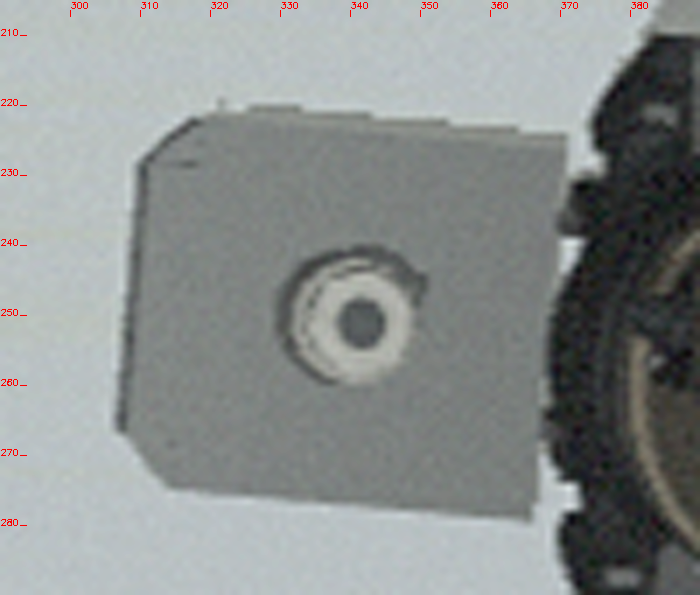

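```bash
cat >> h.py <<'E'
S0=np.array([0.52102908,0.11791761,0.05683341])
def fitcar(xy,u0,v0,s,x0):
    px=np.array(xy)/s+[u0,v0]
    p,r=fitpose(CT,px,x0)
    c,S=np.cos(S0[2]),np.sin(S0[2]);d=p[:2]-S0[:2]
    print("world",p.round(4),"station",round(c*d[0]+S*d[1],4),round(-S*d[0]+c*d[1],4),round(p[2]-S0[2],4),"res",abs(r).max().round(2))
    e=bot.get_obs()["eef_pos"][:2]-p[:2];c,S=np.cos(p[2]),np.sin(p[2]);print("tcp in carrier",c*e[0]+S*e[1],-S*e[0]+c*e[1])
    return p
E
python3 - <<'E'
from h import *
fitcar([(533,521),(566,140),(122,431),(168,488),(146,166),(200,120)],290,205,7,[.52,-.01,0])
E
```

```text
world [ 0.5225 -0.008  -0.0577] station -0.0057 -0.1258 -0.1145 res 0.83
tcp in carrier 0.001347202679455681 -0.060427144224541894
```

Call:
drive_tool(
  increments=".0003 .0037 0 0;.0003 .0037 0 0;.0003 .0037 0 0;.0003 .0037 0 0;.0009 .004 0 .01;.0008 .004 0 .01;.0008 .004 0 .01;.0007 .004 0 .01;.0007 .004 0 .01;.0007 .004 0 .01;.0006 .003 0 .01;.0003 .001 0 .005",
)

```text
t: 6.88
eef_pos: [0.5272, -0.0255, 0.0293]
tool_rot: [-0.0, 0.703, 0.711, 0.0]
contact_force: [0.5, -2.8, -0.1]
gripper_width: 0.502
```

```bash
python3 - <<'E'
from h import *
im=bot.read_camera("top");crop(im,255,200,100,85,7,"pics/t4.png")
print(bot.get_obs()["eef_pos"],bot.get_obs()["tool_rot"])
E
```

```text
[ 0.52719008 -0.02552058  0.02929808] [-1.72949223e-04  7.03302441e-01  7.10890659e-01  3.42139412e-04]
```

View pics/t4.png

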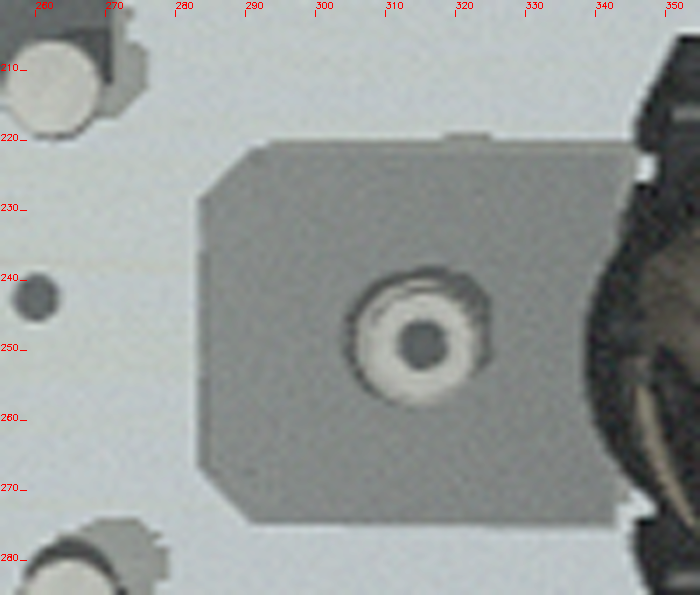

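```bash
cat >> h.py <<'E'
def fitnose(xy,u0,v0,s,x0):
    global CT
    full=CT; CT=full[2:]; p=fitcar(xy,u0,v0,s,x0); CT=full; return p
E
python3 - <<'E'
from h import *
fitnose([(202,466),(250,522),(199,200),(260,145)],255,200,7,[.52,.04,0])
E
```

```text
world [0.5249 0.0345 0.0115] station -0.0008 -0.0835 -0.0453 res 0.81
tcp in carrier 0.0015661298437935397 -0.060061116919455204
```

Call:
drive_tool(
  increments=".0003 .004 0 .0057;.0003 .004 0 .0057;.0002 .004 0 .0057;.0002 .004 0 .0057;.0002 .004 0 .0057;.0002 .004 0 .0057;.0001 .004 0 .0057;.0001 .003 0 .0057;0 0 0 0",
)

```text
t: 7.68
eef_pos: [0.5286, 0.0059, 0.0293]
tool_rot: [-0.0, 0.687, 0.727, 0.0]
contact_force: [-0.4, -0.1, 0.1]
gripper_width: 0.5
```

```bash
python3 - <<'E'
from h import *
im=bot.read_camera("top");crop(im,240,190,100,105,6,"pics/t5.png")
o=bot.get_obs();print(o["eef_pos"],o["tool_rot"],o["contact_force"])
E
```

```text
[0.5286878  0.00574097 0.02934364] [-2.80211226e-04  6.87087860e-01  7.26574098e-01  5.23658989e-04] [-0.31239034  0.07254032  0.60849223]
```

View pics/t5.png

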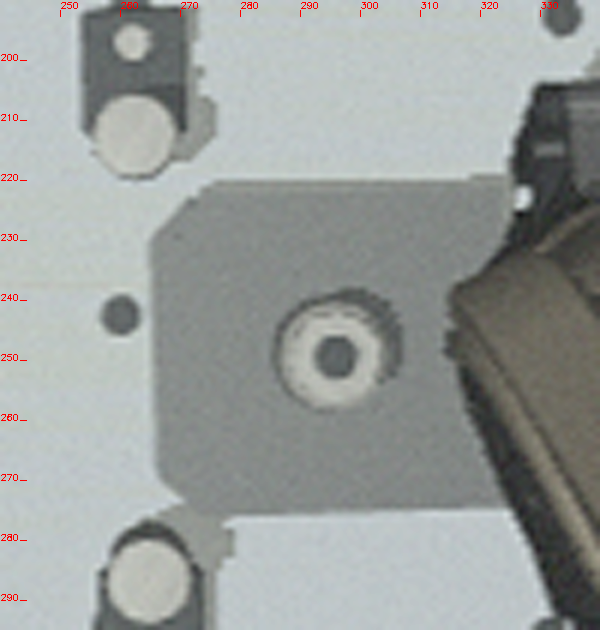

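```bash
python3 - <<'E'
from h import *
fitnose([(158,470),(204,516),(152,238),(212,182)],240,190,6,[.52,.07,0])
E
```

```text
world [0.523  0.0635 0.0223] station -0.0011 -0.0544 -0.0345 res 1.44
tcp in carrier 0.00436120857018721 -0.05791172311009085
```

```bash
cat >> h.py <<'E'
def st(P):
    c,S=np.cos(S0[2]),np.sin(S0[2]);d=np.atleast_2d(P)[:,:2]-S0[:2];return np.c_[c*d[:,0]+S*d[:,1],-S*d[:,0]+c*d[:,1]]
def edge(g,vals,lo,hi,axis):
    # axis 'u': for each row v find the strongest u gradient between lo,hi
    out=[]
    for a in vals:
        l=(g[a,lo:hi] if axis=='u' else g[lo:hi,a]).astype(float)
        d=abs(np.diff(l));k=d.argmax();s=slice(max(k-2,0),k+3)
        x=lo+.5+(np.arange(len(d))[s]*d[s]).sum()/d[s].sum()
        out.append((x,a) if axis=='u' else (a,x))
    return np.array(out)
def eline(px,z,n="top"):
    P=st([px2w(n,u,v,z) for u,v in px]);return P
E
python3 - <<'E'
from h import *
print("bush st",st(px2w("top",296.2,249.5,.052)))
g=cv2.cvtColor(bot.read_camera("top"),cv2.COLOR_RGB2GRAY)
P=eline(edge(g,range(234,266),258,274,'u'),.024);k=np.polyfit(P[:,0],P[:,1],1);print("nose slope",k,np.std(P[:,1]-np.polyval(k,P[:,0])))
P=eline(edge(g,range(282,310),214,224,'v'),.024);k=np.polyfit(P[:,1],P[:,0],1);print("+x side",k,P[:,0].mean(),P[:,0].std())
P=eline(edge(g,range(282,310),268,282,'v'),.024);k=np.polyfit(P[:,1],P[:,0],1);print("-x side",k,P[:,0].mean(),P[:,0].std())
E
```

```text
bush st [[-0.00099936 -0.05234439]]
nose slope [ 0.04284136 -0.00071474] 0.001502646086809181
+x side [0.02958362 0.04910866] 0.047497704052165225 0.0004681361706154149
-x side [-0.00879834 -0.04569157] -0.04523903210069506 0.00029640132395431266
```

Carrier is within about 1 mm of the centre line and square to roughly 0.01–0.03 rad. Its bevels are already between the posts. I go straight ahead along station +y and watch the force.

Call:
drive_tool(
  increments="-.0002 .003 0 0;-.0002 .003 0 0;-.0002 .003 0 0;-.0002 .003 0 0;-.0002 .003 0 0;-.0002 .003 0 0",
)

```text
t: 8.28
eef_pos: [0.5274, 0.0227, 0.0293]
tool_rot: [0.0, 0.688, 0.726, -0.0]
contact_force: [-0.7, -3.4, 0.5]
gripper_width: 0.499
```

Call:
drive_tool(
  increments="-.0002 .003 0 0;-.0002 .003 0 0;-.0002 .003 0 0;-.0002 .003 0 0;-.0002 .003 0 0;-.0002 .003 0 0",
)

```text
t: 8.78
eef_pos: [0.5262, 0.0408, 0.0293]
tool_rot: [-0.0, 0.688, 0.726, -0.0]
contact_force: [0.7, -2.7, 0.2]
gripper_width: 0.503
```

```bash
python3 - <<'E'
from h import *
im=bot.read_camera("top");crop(im,210,190,110,105,6,"pics/t6.png")
o=bot.get_obs();print(o["eef_pos"],o["tool_rot"],o["contact_force"],st(o["eef_pos"]))
E
```

```text
[0.5261396  0.04173795 0.02931608] [-2.32179187e-04  6.87241595e-01  7.26428827e-01  3.09972282e-04] [ 0.61156966 -0.93564831 -1.30576995] [[ 0.00077505 -0.07634695]]
```

View pics/t6.png

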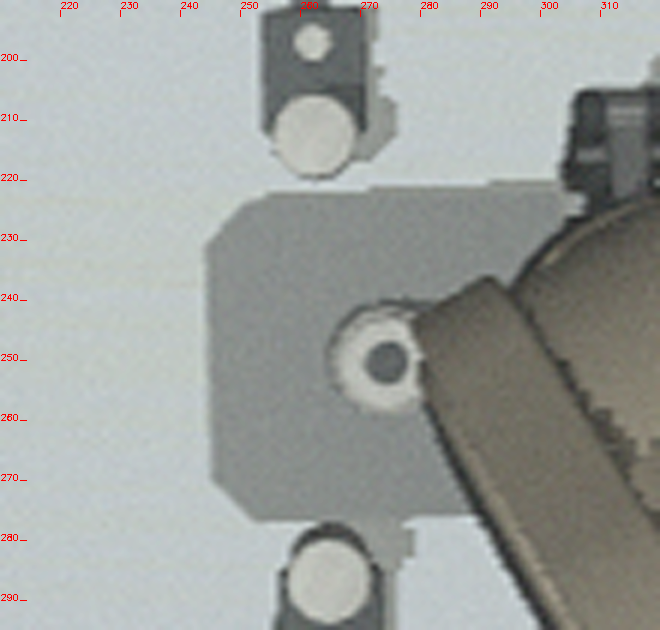

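In the top view the carrier's nose is at u≈244 and it is well between the posts. The gripper knuckle at (306,205) looks wide, so I check its height against the 40 mm posts.

```bash
python3 - <<'E'
from h import *
im=bot.read_camera("scene");crop(im,120,150,200,150,4,"pics/s6.png")
for z in (0,.03,.06,.1): print(z,st(px2w("top",308,205,z)),st(px2w("top",308,222,z)))
E
```

```text
0 [[ 0.07276013 -0.07853004]] [[ 0.04314242 -0.07752966]]
0.03 [[ 0.07145662 -0.07585783]] [[ 0.04299183 -0.07489639]]
0.06 [[ 0.07015311 -0.07318561]] [[ 0.04284123 -0.07226312]]
0.1 [[ 0.0684151  -0.06962266]] [[ 0.04264044 -0.06875209]]
```

View pics/s6.png

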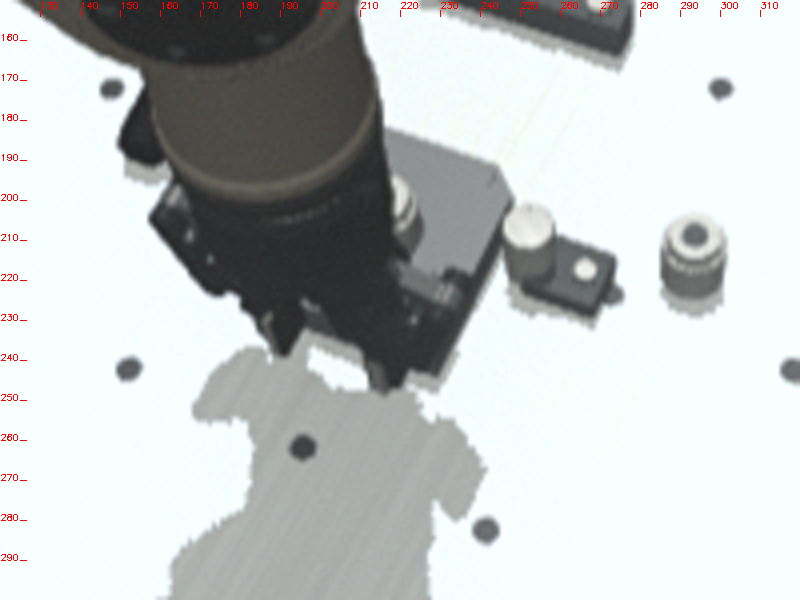

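```bash
python3 - <<'E'
from h import *
for (u,v) in ((306,205),(312,205),(318,206)):
  for z in (.03,.05,.06,.07,.08,.1): P=px2w("top",u,v,z);print((u,v),z,P.round(3),w2px("scene",P).round(0))
im=bot.read_camera("scene");crop(im,205,185,60,60,10,"pics/s7.png")
im=bot.read_camera("top");crop(im,270,190,80,60,10,"pics/t7.png")
E
```

```text
(306, 205) 0.03 [0.597 0.05  0.03 ] [[241. 246.]]
(306, 205) 0.05 [0.596 0.051 0.05 ] [[240. 240.]]
(306, 205) 0.06 [0.595 0.052 0.06 ] [[240. 236.]]
(306, 205) 0.07 [0.595 0.053 0.07 ] [[240. 233.]]
(306, 205) 0.08 [0.594 0.054 0.08 ] [[239. 230.]]
(306, 205) 0.1 [0.593 0.055 0.1  ] [[238. 223.]]
(312, 205) 0.03 [0.597 0.04  0.03 ] [[239. 251.]]
(312, 205) 0.05 [0.596 0.041 0.05 ] [[238. 244.]]
(312, 205) 0.06 [0.595 0.042 0.06 ] [[238. 241.]]
(312, 205) 0.07 [0.595 0.043 0.07 ] [[237. 238.]]
(312, 205) 0.08 [0.594 0.044 0.08 ] [[237. 235.]]
(312, 205) 0.1 [0.593 0.046 0.1  ] [[236. 228.]]
(318, 206) 0.03 [0.595 0.029 0.03 ] [[235. 255.]]
(318, 206) 0.05 [0.595 0.032 0.05 ] [[234. 249.]]
(318, 206) 0.06 [0.594 0.033 0.06 ] [[234. 246.]]
(318, 206) 0.07 [0.594 0.034 0.07 ] [[234. 242.]]
(318, 206) 0.08 [0.593 0.035 0.08 ] [[233. 239.]]
(318, 206) 0.1 [0.592 0.037 0.1  ] [[232. 232.]]
```

View pics/s7.png

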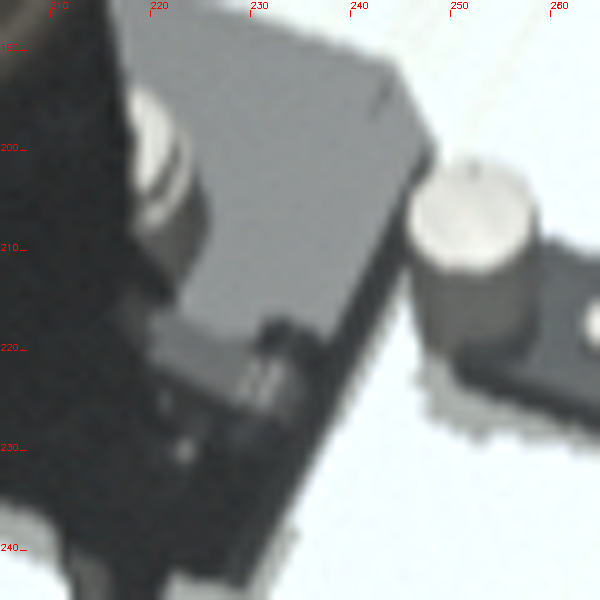

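View pics/t7.png

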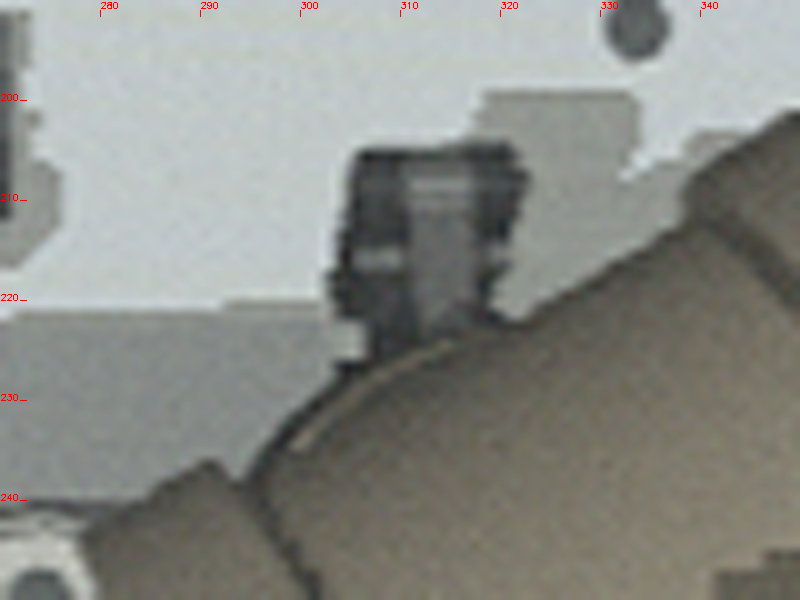

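Triangulated, the knuckle is about 100 mm up, well above the posts. For extra clearance low down I'll back off 4 mm and narrow the jaws to 0.3 before the fingers reach the post line.

Call:
drive_tool(
  increments=".0001 -.002 0 0;.0001 -.002 0 0;0 0 0 0;0 0 0 0",
)

```text
t: 9.32
eef_pos: [0.5264, 0.0363, 0.0293]
tool_rot: [-0.0, 0.688, 0.726, 0.0]
contact_force: [0.5, 0.4, 0.4]
gripper_width: 0.504
```

Call:
drive_tool(
  increments="0 0 0 0;0 0 0 0;0 0 0 0;0 0 0 0;0 0 0 0",
  grip=0.3,
)

```text
t: 9.73
eef_pos: [0.5264, 0.0366, 0.0293]
tool_rot: [-0.0, 0.688, 0.726, 0.0]
contact_force: [1.3, 1.0, 0.1]
gripper_width: 0.296
```

Call:
drive_tool(
  increments="-.0001 .002 0 0;-.0001 .002 0 0;-.0002 .003 0 0;-.0002 .003 0 0;-.0002 .003 0 0;-.0002 .003 0 0;-.0002 .003 0 0;-.0002 .003 0 0;-.0002 .003 0 0;-.0002 .003 0 0",
)

```text
t: 10.57
eef_pos: [0.5246, 0.0647, 0.0293]
tool_rot: [0.0, 0.688, 0.726, -0.0]
contact_force: [-0.3, -3.4, 0.4]
gripper_width: 0.301
```

```bash
python3 - <<'E'
from h import *
im=bot.read_camera("top");crop(im,170,190,130,120,5,"pics/t8.png")
im=bot.read_camera("scene");crop(im,130,120,180,150,4,"pics/s8.png")
o=bot.get_obs();print(o["eef_pos"],o["tool_rot"],o["contact_force"],st(o["eef_pos"]))
E
```

```text
[0.52453536 0.06578372 0.02929985] [-3.18222709e-04  6.87129841e-01  7.26534424e-01  4.60055152e-04] [-0.31341153 -0.89932643  0.29608623] [[ 0.00053927 -0.05224888]]
```

View pics/t8.png

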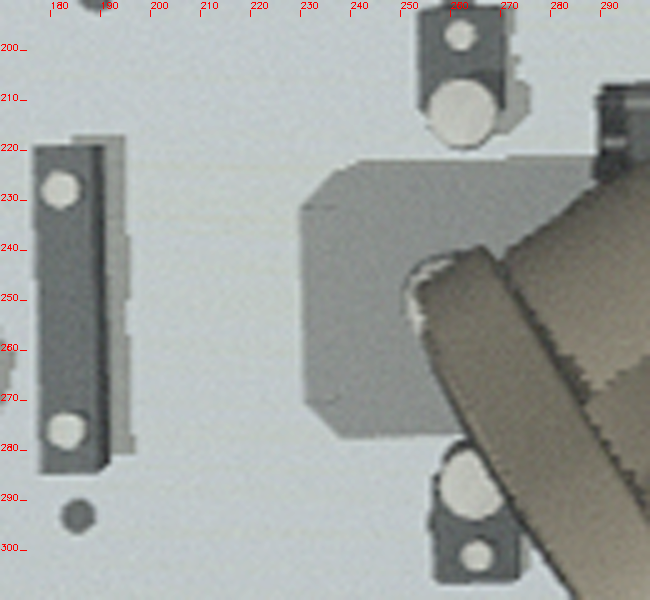

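View pics/s8.png

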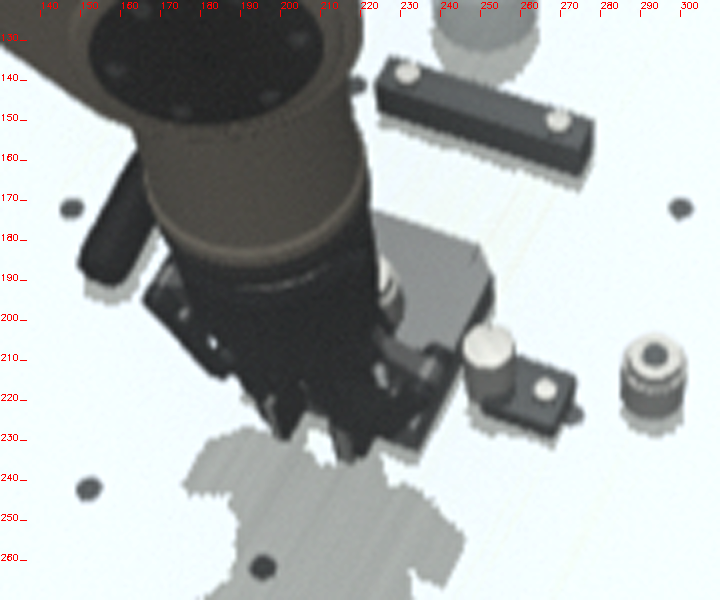

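```bash
cat > nose.py <<'E'
from h import *
import sys
lo,hi=int(sys.argv[1]),int(sys.argv[2])
g=cv2.cvtColor(bot.read_camera("top"),cv2.COLOR_RGB2GRAY)
P=eline(edge(g,range(234,267),lo,hi,'u'),.024);k=np.polyfit(P[:,0],P[:,1],1);print("nose slope,y",k,np.std(P[:,1]-np.polyval(k,P[:,0])))
P=eline(edge(g,range(hi+8,hi+18),212,230,'v'),.024);print("+x",np.median(P[:,0]))
P=eline(edge(g,range(hi+4,hi+14),268,284,'v'),.024);print("-x",np.median(P[:,0]))
B=eline(edge(g,range(224,280),184,195,'u'),.024);k=np.polyfit(B[:,0],B[:,1],1);print("bar",k)
E
python3 nose.py 222 236
```

```text
nose slope,y [-0.00192786  0.05836262] 0.000288792571290356
+x 0.04698467246722005
-x -0.04595057071426972
bar [0.02763129 0.12358479]
```

The nose is square (slope -0.002), centred to 0.5 mm, and at station y ≈ 58 mm, so about 66 mm remain.

Call:
drive_tool(
  increments="-.0002 .003 0 0;-.0002 .004 0 0;-.0002 .004 0 0;-.0003 .004 0 0;-.0002 .004 0 0;-.0002 .004 0 0;-.0002 .004 0 0;-.0003 .004 0 0;-.0002 .004 0 0;-.0002 .004 0 0;-.0002 .004 0 0;-.0002 .003 0 0",
)

```text
t: 11.72
eef_pos: [0.5219, 0.1112, 0.0293]
tool_rot: [-0.0, 0.687, 0.726, 0.0]
contact_force: [-0.1, -4.6, 1.2]
gripper_width: 0.302
```

Call:
drive_tool(
  increments="-.0001 .002 0 0;-.0001 .002 0 0;-.0001 .002 0 0;-.0001 .002 0 0;-.0001 .002 0 0;-.0001 .0015 0 0;0 0 0 0",
)

```text
t: 12.3
eef_pos: [0.5214, 0.1228, 0.0293]
tool_rot: [-0.0, 0.687, 0.726, 0.0]
contact_force: [0.4, -1.8, -0.1]
gripper_width: 0.3
```

```bash
python3 nose.py 192 206; python3 - <<'E'
from h import *
im=bot.read_camera("top");crop(im,160,190,130,120,5,"pics/t9.png")
o=bot.get_obs();print(o["eef_pos"],o["tool_rot"],o["contact_force"],st(o["eef_pos"]))
E
```

```text
nose slope,y [-0.15654452  0.11267406] 0.005706901484026955
+x 0.04813406340157964
-x -0.033252340183565085
bar [0.02769194 0.12388877]
[0.52136231 0.12271673 0.02928252] [-2.83287713e-04  6.87364929e-01  7.26312075e-01  3.78389679e-04] [ 0.9234447  -0.73164988 -0.07938263] [[0.0006053  0.00477244]]
```

View pics/t9.png

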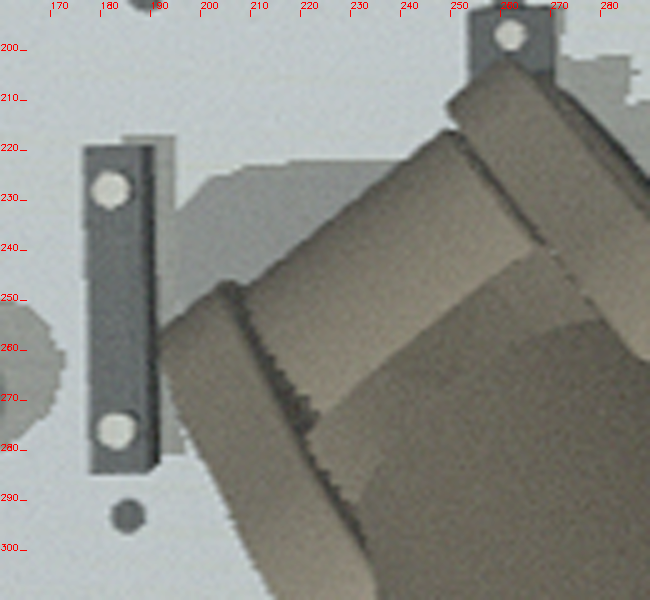

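About 10 mm remain. I creep in and watch the force.

Call:
drive_tool(
  increments="-.0001 .0015 0 0;-.0001 .0015 0 0;-.0001 .0015 0 0;-.0001 .0015 0 0;-.0001 .001 0 0;0 .001 0 0",
)

```text
t: 12.9
eef_pos: [0.5209, 0.1301, 0.0293]
tool_rot: [-0.0, 0.688, 0.726, -0.0]
contact_force: [0.6, -3.4, 0.6]
gripper_width: 0.305
```

Call:
drive_tool(
  increments="-.0001 .001 0 0;0 .001 0 0;0 0 0 0",
)

```text
t: 13.15
eef_pos: [0.5208, 0.1324, 0.0293]
tool_rot: [-0.0, 0.687, 0.726, 0.0]
contact_force: [-0.3, -2.2, 0.8]
gripper_width: 0.299
```

Call:
drive_tool(
  increments="-.0001 .001 0 0;0 0 0 0",
)

```text
t: 13.32
eef_pos: [0.5207, 0.1332, 0.0293]
tool_rot: [-0.0, 0.687, 0.726, 0.0]
contact_force: [0.3, -2.6, 0.2]
gripper_width: 0.304
```

Call:
drive_tool(
  increments="-.0001 .001 0 0;0 0 0 0",
)

```text
t: 13.48
eef_pos: [0.5207, 0.1334, 0.0293]
tool_rot: [0.0, 0.688, 0.726, -0.0]
contact_force: [0.1, -4.8, 1.4]
gripper_width: 0.299
```

Call:
drive_tool(
  increments="0 .001 0 0;0 0 0 0",
)

```text
t: 13.65
eef_pos: [0.5207, 0.1334, 0.0293]
tool_rot: [0.001, 0.688, 0.726, -0.001]
contact_force: [0.5, -7.4, 3.3]
gripper_width: 0.3
```

Call:
drive_tool(
  increments="-.0001 .001 0 0;0 0 0 0",
)

```text
t: 13.82
eef_pos: [0.5207, 0.1335, 0.0293]
tool_rot: [0.001, 0.688, 0.726, -0.001]
contact_force: [-0.2, -9.7, 3.8]
gripper_width: 0.303
```

The carrier has stopped against the bar: the TCP stays put while the force rises. One more light press to seat the nose flat, then back off and lift.

Call:
drive_tool(
  increments="0 .001 0 0;0 .001 0 0;0 0 0 0;0 0 0 0",
)

```text
t: 14.15
eef_pos: [0.5207, 0.1335, 0.0293]
tool_rot: [0.002, 0.689, 0.725, -0.003]
contact_force: [0.8, -13.3, 5.3]
gripper_width: 0.297
```

Call:
drive_tool(
  increments="0 -.002 0 0;0 -.002 0 0;.0001 -.002 0 0;.0002 -.004 0 0;.0004 -.008 0 0;.0006 -.01 0 0;.0006 -.01 0 0;.0006 -.01 0 0;.0006 -.01 0 0;0 0 0 0;0 0 0 0",
)

```text
t: 15.07
eef_pos: [0.5237, 0.0789, 0.0293]
tool_rot: [0.0, 0.688, 0.725, -0.0]
contact_force: [0.2, 0.7, 0.1]
gripper_width: 0.301
```

Call:
drive_tool(
  increments="0 0 .015 0;0 0 .025 0;0 0 .03 0;0 0 .03 0;0 -.03 .03 0;0 -.035 .03 0;0 -.035 .02 0;0 -.035 0 0;0 -.035 0 0;0 -.035 0 0;0 -.03 0 0;0 -.015 0 0",
)

```text
t: 16.07
eef_pos: [0.5231, -0.1703, 0.2059]
tool_rot: [0.001, 0.689, 0.725, -0.001]
contact_force: [0.5, -0.2, -0.4]
gripper_width: 0.298
```

```bash
python3 - <<'E'
from h import *
im=bot.read_camera("top");cv2.imwrite("pics/t10f.png",im[:,:,::-1]);crop(im,170,190,115,115,5,"pics/t10.png")
im=bot.read_camera("scene");cv2.imwrite("pics/s10.png",im[:,:,::-1])
o=bot.get_obs();print(o["eef_pos"],o["contact_force"])
E
```

```text
[ 0.52322605 -0.16933956  0.20570598] [-0.74816132  0.53012189 -0.99645972]
```

View pics/t10.png

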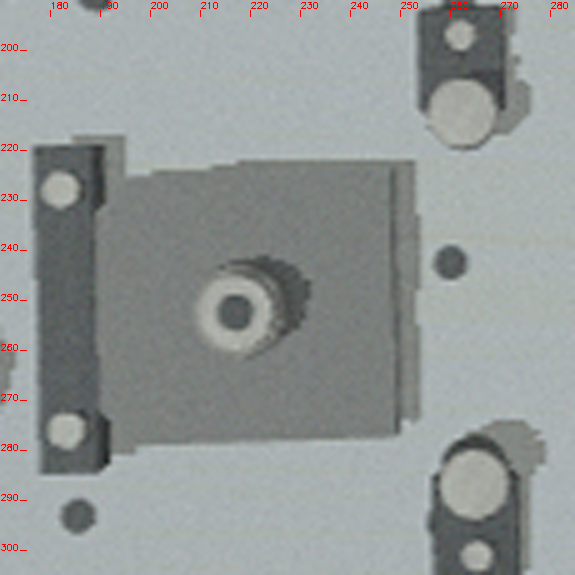

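View pics/s10.png

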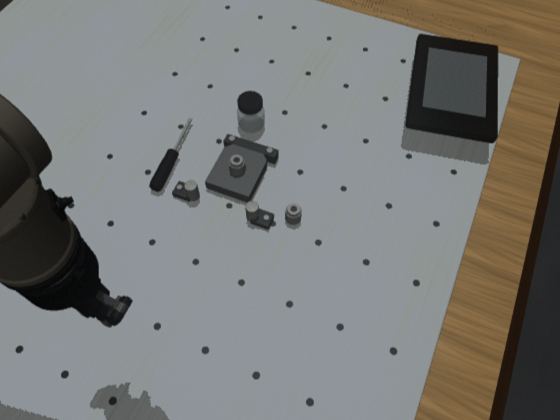

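The pictures show the carrier's nose flush on the bar (seam u≈189, v 230–270, no gap). The bushing is standing at (216,252), the hand is clear, and the bystanders are where they were. One numeric check, then I hand in.

```bash
python3 - <<'E'
from h import *
fim=bot.read_camera("top");g=cv2.cvtColor(fim,cv2.COLOR_RGB2GRAY)
P=eline(edge(g,range(226,272),243,251,'u'),.024);k=np.polyfit(P[:,0],P[:,1],1);print("rear",k,P[:,1].std())
B=eline(edge(g,range(222,280),172,182,'u'),.024);print("bar back",np.polyfit(B[:,0],B[:,1],1))
print("bush",st(px2w("top",216.8,252.6,.052)))
d=cv2.absdiff(g,cv2.cvtColor(cv2.imread("pics/top0.png"),cv2.COLOR_BGR2GRAY))
for n,(a,b,c,e) in dict(spare=(160,185,235,260),driver=(315,345,170,285),jar=(245,295,112,172)).items(): print(n,d[a:b,c:e].max())
bot.hand_in()
E
```

```text
rear [-0.00797178  0.02627993] 0.0003829834194390415
bar back [0.00732371 0.14577726]
bush [[-0.00192082  0.07597127]]
spare 7
driver 15
jar 14
the job is handed in; nothing more can be done
```

The carrier is through the posts and its nose lies against the stop bar. The hand is clear and the job is handed in. It took about 16 s of the 72 s allowed.

**How it was done:** I pushed with two half-closed fingers on the rear face: straight along the carrier's own heading first, then a gentle turn onto the centre line. Partway through the posts I backed off 4 mm, narrowed the jaws for clearance, and pushed on to the bar. I pressed lightly there; the last reading was 13 N and the arm no longer advanced. Then I backed off and lifted away. Only the carrier's rear face was pushed.

**Last checks in the station frame:**
- **Position:** the rear face is at y = 26 mm (25 expected) and the bushing centre is at (-2, 76) mm (expected (0, 75)). The image shows no gap at the bar.
- **Squareness:** the measured slopes are -0.008 for the carrier's rear face and +0.007 for the bar's back edge. They differ by 0.015 rad, which is within the scatter of my edge measurements.
- **Bystanders:** the spare bushing, screwdriver and jar show only small brightness differences (at most 15 of 255) from the first image.

**Disagreements:** two mid-run readings were poor. One pose fit before the posts gave a yaw of -0.035 while the side edges gave about -0.01. One edge measurement near the bar failed because the arm blocked the view. Neither affected the result.

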